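# Close the casting mould and hold it shut for clamping

## Task

Swing the lid of the grey case open until it rests on its stop, lift the upper mould half out of the case by its handle, fit it the right way round over the two dowels of the lower mould half, and press it down against the parting springs until the two halves meet. The springs push the mould apart again as soon as it is let go, so do not let go: finish with the gripper still holding the mould pressed shut so that I can fit the clamp, with the lid still open. Leave the other things on the desk where they are.

Things in the scene. Friction and masses are not known exactly. Their poses are not given: they have to be found in the camera images.
- lid (a joint): hinge of the case's lid: 0 closed, 1.92 rad when it rests on its stop, leaning back 20 degrees past upright. Released below about 1.7 rad it falls shut, beyond that it falls onto its stop and stays. Needs about 1.5 N at the pull tab to lift
- lid_handle (a point): grip point of the steel pull tab on the lid near its front edge: 16 mm thick along the hinge line, 18 mm the other way, 39 mm tall, round top; this point lies on its middle plane, 27 mm above the lid's top face. Gripped on its two flat sides (fingers closing along the hinge line) it can turn between the fingers as the lid swings. Lid 134 x 164 x 5 mm; its free edge is 20 mm beyond the tab
- lid_hinge (a point): point on the lid's hinge line at its middle, at the far top edge of the case (73 mm above the desk); the grip point of the tab lies 112 mm from the hinge line towards the front and 32 mm above it when closed. This frame turns with the lid: y is the hinge line, -x points to the lid's front edge, z out of the lid's top face
- case: grey steel case, 130 (x) x 160 (y) x 72 mm high, walls 4 mm, open on top under the lid, fixed to the desk; origin at the centre of its underside, x points from its front to the hinge side at the back, z up. A rubber bed inside has its top 10 mm above the origin; the upper mould half lies on it, handle up, anywhere within about 20 mm of the middle and turned up to 0.25 rad
- upper_half: upper mould half: aluminium plate 60 (x) x 100 (y) x 20 mm with a handle on top, 0.28 to 0.42 kg; origin at the centre of the underside (the parting face), z up. Two through holes take the dowels: 14 mm wide at x +18, y +35 mm and 10 mm wide at x -18, y -35 mm (about 1 mm of play all round a dowel)
- upper_handle (a point): grip point of the upper half's handle, a steel block 44 (x) x 16 (y) mm with flat sides that rises from the plate to 54 mm above the parting face; this point is in its middle, 44 mm above the parting face. Taken with the fingers closing along the upper half's y. Around its foot is a flange 50 x 32 mm, 4 mm high
- lower_half: lower mould half: aluminium block 60 (x) x 100 (y) mm with two round cavities, toe-clamped on a plywood board (84 x 130 x 10 mm) fixed to the desk; origin under the board's centre. Two steel dowels with tapered noses stand 20 mm out of its parting face: 12 mm thick at x +18, y +35 mm, 8 mm thick at x -18, y -35 mm. Two brass spring plungers, 10 mm thick, stand 6 mm out on the other diagonal
- lower_face (a point): centre of the lower half's parting face, 38 mm above the desk, axes as the lower half's. When the mould is closed the upper half's origin lies on this point and its x, y, z axes point the same way as the lower half's
- thick_dowel (a point): tip of the 12 mm dowel, 20 mm above the parting face
- thin_dowel (a point): tip of the 8 mm dowel, 20 mm above the parting face
- plunger_a (a joint): travel of the spring plunger at x -18, y +35 mm of the lower half: 0 up, 0.006 m when the halves meet there. 4 N to start it, 7 N at 6 mm: the pair carries the upper half's weight 6 mm open, and needs some 10 to 12 N of push on the handle to close
- plunger_b (a joint): the same for the plunger at x +18, y -35 mm of the lower half
- bar_clamp: bystander: steel bar clamp, 165 mm bar, lying flat in front of the case, 22 mm high; origin under the middle of the bar
- pigment_a: bystander: small pot of pigment with white lid, 41 mm wide, 50 mm high; origin under its centre
- pigment_c: bystander: small pot of pigment with black lid, 41 mm wide, 46 mm high; origin under its centre
- tin_teal: bystander: low teal pot with grey lid, 41 mm wide, 30 mm high; origin under its centre
- bottle_dark: bystander: dark bottle, 52 mm wide, 172 mm high; origin under its centre
- tweezers: bystander: steel tweezers, 125 mm long, 11 mm high; origin under the centre
- glue_box: bystander: flat carton 150 x 40 x 22 mm; origin under its centre
- wide_hole (a point): centre of the 14 mm hole's mouth in the upper half's parting face; sits over thick_dowel when closed
- narrow_hole (a point): centre of the 10 mm hole's mouth in the upper half's parting face; sits over thin_dowel when closed

How it is judged:
On the way, in this order (a step that is already met when the one before it is completed fails the run):
1. the lid rests open on its stop (value of joint lid above 1.84 rad and contact force between upper_half and the fingers below 0.5 N), for 0.2 s.
2. the upper half hangs from the gripper, clear of the case (height (world z) of upper_half above 0.08 m and contact force between upper_half and the fingers above 1 N and contact force between upper_half and case below 0.2 N), for 0.1 s.
At the end, for the whole second after the job is handed in: The upper half sits level on its dowels (each hole within 3 mm), both plungers are in by over 4.5 of 6 mm, the gap is under 1.5 mm, over 10 N presses the halves together, the fingers are on the upper half and the lid is open (value of joint each of plunger_a, plunger_b above 0.0045 m and z of upper_half in the frame of lower_face below 0.0015 m and horizontal distance between wide_hole and thick_dowel below 0.003 m and horizontal distance between narrow_hole and thin_dowel below 0.003 m and angle between the z axis of upper_half and the z axis of lower_half, either way round below 0.03 rad and contact force between upper_half and lower_half above 10 N and contact force between the fingers and upper_half above 2 N and value of joint lid above 1.8 rad); the arm keeps its last pose, push and grip.
It fails at once if a bystander is shifted by more than 30 mm (distance of any of bar_clamp, pigment_a, pigment_c, tin_teal, bottle_dark, tweezers, glue_box from where it was at the start of the episode above 0.03 m).
It also fails if it takes over 51 s, if anything falls off the work surface, if the arm or the gripper's body presses on something with over 40 N, if the wrist force passes 120 N, or if a joint passes its speed limit or range.

## Robot

A 6-joint arm with a two-finger parallel gripper is mounted at the origin on a cart in front of the work surface, level with it; the furniture and walls round the work are solid. World frame = base frame: x ahead of the robot, y to its left, z up, the work surface at z = 0. Lengths are in m, angles in rad, forces in N, time in s.
With the tool pointing down it reaches from about 0.35 to 0.975 m from the base axis. Payload 7.1 kg.
Tool frame: the origin (TCP) lies at the very end of the fingers, on their centre line; the grasp point (between the pads) lies 19 mm behind it; z points along the fingers, y is the line along which they close (so a half turn about z gives the same grasp; the last joint's range is limited). The gripper opens to 88 mm and grips with 3 to 60 N. Pads are 20 mm wide; open, the fingers measure 115 mm over their backs; the gripper's body (75 mm by 178 mm) begins 61 mm behind the grasp point.
Start: joints at [1.109, 0.423, 1.63, -0, 1.089, -0.019], TCP at [0.268, 0.565, 0.223] pointing down, gripper open.
Joint ranges: [-3, 3], [-0.9, 2.11], [0.09, 2.58], [-1.31, 4.45], [0.11, 2.69], [-2.54, 2.54]. Speed limits (rad/s): [2.39, 2.39, 3.01, 3.14, 3.14, 3.14].

## Interface

Orientations are given as a unit quaternion [w, x, y, z].
In Python, from bench import * gives the robot as it stands.
- The arm moves only by the tool drive_tool, never from a script. Its argument "steps" is text: rows parted by semicolons, each of 5 numbers parted by spaces: the opening in per cent of the stroke, from 0 (shut) to 100 (fully open), then the shift along the tool's x, y, z in mm, then the turn about the tool's z in rad. A call has 1 to 5 rows; each row is the pose to reach, as a shift and turn from the pose commanded when the call began, along the tool's axes at that moment; what a row does not reach only later rows make up. A row lasts 1/8 s, in which the tool goes at most 62.5 mm and 10.7 degrees, less where a joint would pass 70% of its speed; a pose out of reach is approached as far as the arm can. A call with a gripper value outside its range is refused whole. The fingers move at their own pace and stop on an object; the grip force is fixed at half the most. Time passes only in rows, so rows that repeat a pose let the fingers close. It gives the time, the measured TCP pose, the force, the opening and the grip force at its end, in the units of the state.
- read_state(): the state, without advancing time (a new reading comes with each control period).
- snapshot(name): name is "side" or "top" or "wrist"; returns the picture (420x560x3 uint8, blue, green, red); there is no depth.
- camera_info(name): a dict with "intrinsics" (3x3 intrinsics, pixels), "k1" (the pictures are not rectified: a ray, as slopes to the right and down, at radius r is drawn at 1 + k1 r^2 times it, then the intrinsics apply), "pose" (4x4, takes a point from camera to world coordinates). Camera axes: x right, y down, z forward; pixel columns grow to the right and rows downward; lengths in m; the calibration is good to about 2 mm. A picture is of the moment at which its call begins: read the wrist's pose just before it. camera_info takes no time and is no camera call; for the wrist camera it gives the pose at the moment of the call.
- sign_off(): hands the job in; it is judged then, once.
The state is a dict: "time": time; "joint_pos": joint angles; "qd": joint speeds; "effort": joint torques, N m; "eef_pos": TCP position; "eef_rot": TCP orientation; "force": force on the tool from outside, world axes, zero at the start; "moment": the same for the moment, N m; "opening": finger opening in m; "gripper_force": force on a finger pad.
Only numpy, scipy, OpenCV 4.12 (cv2) and the standard library are available. Lean on these libraries where they do the work, as an engineer would, in place of code of your own. Each camera call takes 0.05 s, during which the arm holds its last target. There are 200 camera calls.

## Working session

There is one attempt and no reset: what is moved stays moved. The work goes in short steps, Python scripts to look and compute and a tool call to move; the robot and the scene stay as the last step left them, time stands still between calls to the robot, and variables do not carry over. Pictures are saved under pics/ and viewed, at most 10 in all, crops included, and the job is handed in when it is done.

Besides the shell and the picture viewer there is one more tool, called after "Request:" by a JSON object that holds its "name" and its "arguments", one argument or row to a line. drive_tool: Moves the arm, as the interface text tells. Its arguments: {"type":"object","properties":{"steps":{"type":"string"}},"required":["steps"]}

```bash
mkdir -p pics; ls; python3 - <<'E'
from bench import *
import cv2
print(read_state())
for n in ("top","side"):
    cv2.imwrite(f"pics/{n}0.png",snapshot(n)); print(n,camera_info(n))
print(camera_info("wrist"))
E
```

```text
pics
{'time': 0.0, 'joint_pos': array([ 1.10898667e+00,  4.23832421e-01,  1.63066906e+00, -1.73384768e-05,
        1.08858007e+00, -1.90216710e-02]), 'qd': array([ 0.00028976, -0.00143068, -0.00091037,  0.00093634, -0.00095136,
       -0.00188909]), 'effort': array([ 1.54348463e-04, -5.44614601e+01, -2.73670846e+01,  6.44382345e-02,
        2.26771901e-02, -1.21797266e-04]), 'eef_pos': array([0.26754024, 0.56424494, 0.22191517]), 'eef_rot': array([-1.69801408e-04,  2.19585816e-01,  9.75592904e-01, -7.24867036e-04]), 'force': array([ 0.04553384,  0.06667464, -1.13464946]), 'moment': array([-0.02274834,  0.0042464 ,  0.01591726]), 'gripper_force': 0.0, 'opening': 0.08791164169105577}
top {'intrinsics': array([[518.50314351,   0.        , 286.23086844],
       [  0.        , 518.50314351, 206.0783767 ],
       [  0.        ,   0.        ,   1.        ]]), 'k1': -0.06599615666524138, 'pose': array([[-4.68322894e-04, -9.82143917e-01,  1.88130560e-01,
         3.35807650e-01],
       [-9.99943492e-01,  2.45796763e-03,  1.03427190e-02,
         1.70589670e-01],
       [-1.06204574e-02, -1.8
[... 448 characters left out ...]
, -0.86566072,  1.22965161],
       [-0.01483213, -0.86553852, -0.5006227 ,  0.72210368],
       [ 0.        ,  0.        ,  0.        ,  1.        ]])}
{'intrinsics': array([[319.73893557,   0.        , 281.43013706],
       [  0.        , 319.73893557, 213.39259263],
       [  0.        ,   0.        ,   1.        ]]), 'k1': -0.07668076104779513, 'pose': array([[ 4.28736224e-01,  8.64280532e-01,  2.63067317e-01,
         1.95298805e-01],
       [ 9.03429497e-01, -4.10359553e-01, -1.24178018e-01,
         5.98695813e-01],
       [ 6.27542975e-04,  2.90902389e-01, -9.56752531e-01,
         3.83823324e-01],
       [ 0.00000000e+00,  0.00000000e+00,  0.00000000e+00,
         1.00000000e+00]])}
```

View pics/top0.png

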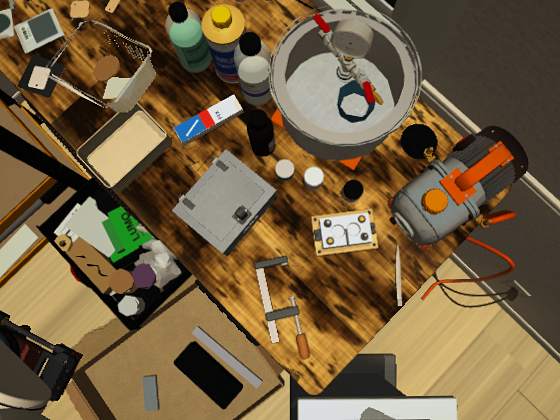

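View pics/side0.png

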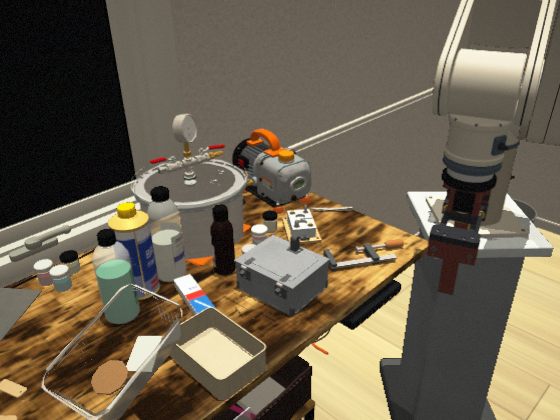

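The top view shows the case at about (225,200) with its tab near (241,213) on the lower-right (front) edge. The lower half is at (345,232), and the clamp is at about (280,300). The side view confirms the lid is closed. I'll crop in for details.

```bash
cat > h.py <<'E'
import numpy as np, cv2
from bench import *
from scipy.spatial.transform import Rotation as R
def ray(ci,uv):
    K=ci["intrinsics"]; d=np.array([(uv[0]-K[0,2])/K[0,0],(uv[1]-K[1,2])/K[1,1]]); s=d.copy()
    for _ in range(20): s=d/(1+ci["k1"]*(s@s))
    P=ci["pose"]; return P[:3,3],P[:3,:3]@np.array([s[0],s[1],1])
def on_plane(ci,uv,z):
    o,d=ray(ci,uv); return o+d*(z-o[2])/d[2]
def project(ci,p):
    P=ci["pose"]; c=P[:3,:3].T@(np.asarray(p)-P[:3,3]); s=c[:2]/c[2]; s=s*(1+ci["k1"]*(s@s))
    K=ci["intrinsics"]; return np.array([K[0,0]*s[0]+K[0,2],K[1,1]*s[1]+K[1,2]])
def rot(st): 
    q=st["eef_rot"]; return R.from_quat([q[1],q[2],q[3],q[0]])
def shift_to(p,st=None):
    """tool-frame shift in mm from the measured TCP to world point p"""
    st=st or read_state(); return rot(st).inv().apply(np.asarray(p)-st["eef_pos"])*1000
E
python3 - <<'E'
import cv2,numpy as np
i=cv2.imread("pics/top0.png")
a=cv2.resize(i[145:255,165:285],None,fx=4.5,fy=4.5,interpolation=cv2.INTER_CUBIC)[:495,:400*2]
b=cv2.resize(i[205:260,305:385],None,fx=9,fy=9,interpolation=cv2.INTER_CUBIC)
cv2.imwrite("pics/c1.png",cv2.resize(a,(540,495))); cv2.imwrite("pics/c2.png",b)
E
```

```text
(no output)
```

View pics/c1.png

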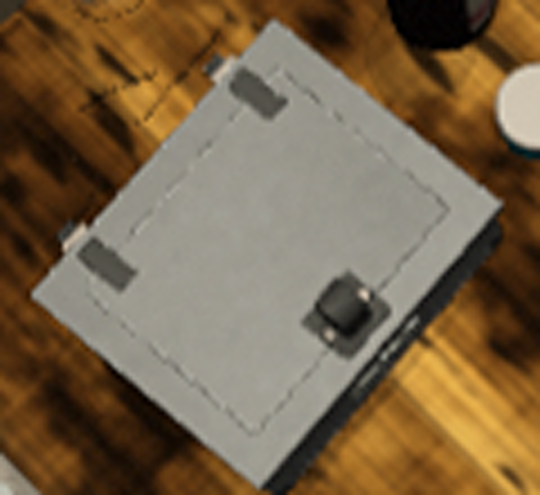

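View pics/c2.png

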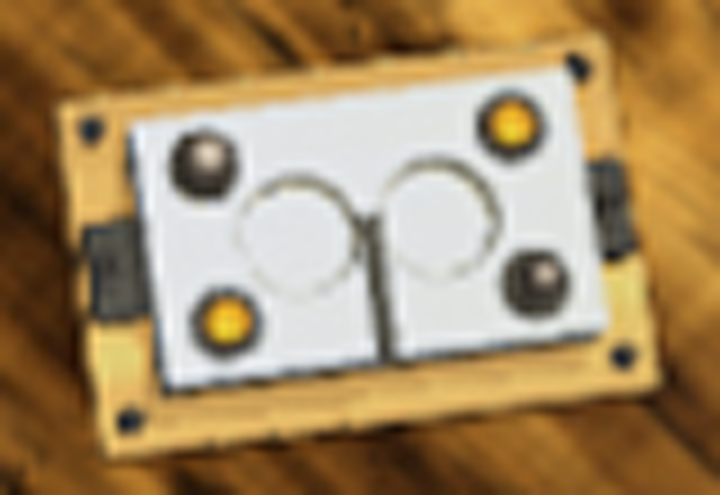

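Lid corners and tab top are clear in the crop. The dowels are at crop (205,163) and (537,283) and the brass plungers on the other diagonal; I can't yet tell which dowel is thick.

```bash
python3 - <<'E'
from h import *
ci=camera_info("top")
f=lambda c,z,s,o: on_plane(ci,np.array(c)/s+o,z)
C=[f(c,.078,4.5,(165,145)) for c in [(275,20),(503,208),(262,490),(32,295)]]
C=np.array(C); print(np.round(C,4)); br,fr,fl,bl=C
print("sides",np.linalg.norm(br-fr),np.linalg.norm(fr-fl))
ax=(br+bl-fr-fl); hy=(bl+fl-br-fr); yaw1=np.arctan2(ax[1],ax[0]); yaw2=np.arctan2(hy[1],hy[0])-np.pi/2
print("case yaw",yaw1,yaw2)
tab=f((345,303),.117,4.5,(165,145)); print("tab",tab,"lid centre",C.mean(0))
x=np.array([np.cos(yaw1),np.sin(yaw1)]);print("tab rel lid centre",(tab-C.mean(0))[:2]@x, (tab-C.mean(0))[:2]@[-x[1],x[0]])
L=[f(c,.038,9,(305,205)) for c in [(130,120),(572,68),(608,335),(165,390)]]
D=[f(c,.058,9,(305,205)) for c in [(205,160),(540,278)]]
print("lower corners ctr",np.mean(L,0)); d=D[0]-D[1]; print("dowels",D,np.linalg.norm(d),np.mean(D,0),"yaw",np.arctan2(d[1],d[0])-np.arctan2(70,36))
st=read_state(); print("tool axes",rot(st).as_matrix().round(3))
E
```

```text
[[0.6433 0.3019 0.078 ]
 [0.557  0.1997 0.078 ]
 [0.4333 0.3029 0.078 ]
 [0.5187 0.4058 0.078 ]]
sides 0.13367923282632882 0.16106105778263272
case yaw 0.8737713508141738 0.875330680835491
tab [0.5078703  0.26462283 0.117     ] lid centre [0.53808749 0.30259031 0.078     ]
tab rel lid centre -0.048509377917791814 -0.0012036251403384816
lower corners ctr [0.48466749 0.06072284 0.038     ]
dowels [array([0.49695376, 0.09875262, 0.058     ]), array([0.47049799, 0.02545568, 0.058     ])] 0.0779252791867861 [0.48372587 0.06210415 0.058     ] yaw 0.12862363553170342
tool axes [[-0.904  0.428 -0.001]
 [ 0.428  0.904 -0.001]
 [ 0.    -0.001 -1.   ]]
```

Request:
{"name": "drive_tool", "arguments": {
  "steps": "100 -45 -22 0 0.18; 100 -95 -46 0 0.36; 100 -145 -70 0 0.54; 100 -195 -94 5 0.72; 100 -245 -118 10 0.9"
}}

```text
time: 0.72
eef_pos: [0.4394, 0.3516, 0.2124]
eef_rot: [-0.0, 0.624, 0.781, -0.0]
force: [-0.1, 0.6, 0.1]
opening: 0.0882
gripper_force: 0.0
```

```bash
python3 - <<'E'
from h import *
st=read_state(); print(st["time"],st["eef_pos"],rot(st).as_matrix()[:2,1],shift_to((.5075,.266,.18),st))
E
```

```text
0.725 [0.43935505 0.35156841 0.21242135] [0.97541181 0.22039007] [-98.48046427  47.6160558   32.42129472]
```

Request:
{"name": "drive_tool", "arguments": {
  "steps": "100 -20 10 6 0.18; 100 -45 22 12 0.37; 100 -70 34 20 0.55; 100 -90 44 27 0.74; 100 -98 47 32 0.92"
}}

```text
time: 1.35
eef_pos: [0.507, 0.2671, 0.18]
eef_rot: [0.0, 0.907, 0.422, -0.0]
force: [-0.6, -0.9, -1.0]
opening: 0.0877
gripper_force: 0.0
```

```bash
python3 - <<'E'
from h import *
st=read_state(); ci=camera_info("wrist"); im=snapshot("wrist"); cv2.imwrite("pics/w1.png",im)
y=rot(st).as_matrix()[:2,1]
print(st["time"],st["eef_pos"],np.arctan2(y[1],y[0]),shift_to((.5075,.266,.086),st), project(ci,(.5075,.266,.117)))
E
```

```text
1.35 [0.50695585 0.26708135 0.17999097] -0.6994241969774372 [-0.39366904  1.13678842 93.99106582] [283.13975866 229.44318159]
```

View pics/w1.png

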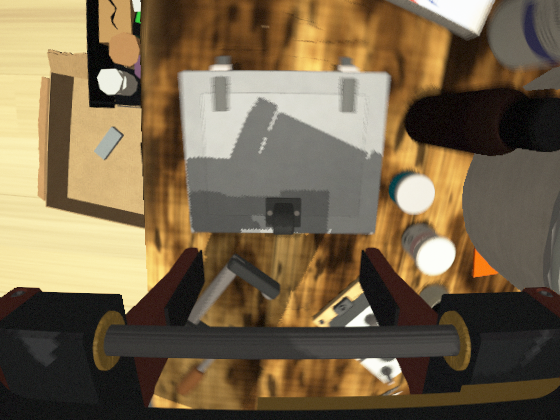

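The wrist view shows the lid square in frame: corners at about (180,72), (389,72), (375,233) and (192,234), with the tab at about (283,213). Everything lines up.

```bash
python3 - <<'E'
from h import *
ci=camera_info("wrist")
C=np.array([on_plane(ci,c,.078) for c in [(180,72),(389,72),(375,233),(192,234)]]); print(C.round(4))
ax=C[0]+C[1]-C[2]-C[3]; yaw=np.arctan2(ax[1],ax[0]); m=C.mean(0); x=np.array([np.cos(yaw),np.sin(yaw),0])
print(yaw,m,"grip",m-.047*x, "side lens",np.linalg.norm(C[0]-C[1]),np.linalg.norm(C[1]-C[2]))
im=cv2.imread("pics/w1.png")
cv2.imwrite("pics/c3.png",cv2.resize(im[185:245,250:320],None,fx=8,fy=8,interpolation=cv2.INTER_CUBIC))
for z in(.078,.105,.117): print(z,project(ci,(.5075,.266,z)))
E
```

```text
[[0.5215 0.405  0.078 ]
 [0.6447 0.2999 0.078 ]
 [0.558  0.1996 0.078 ]
 [0.4346 0.3038 0.078 ]]
0.8594455725963315 [0.539697   0.30204905 0.078     ] grip [0.5090127  0.26644746 0.078     ] side lens 0.16196318280233676 0.13261035481413017
0.078 [282.6384578  213.78454883]
0.105 [282.76321068 223.86184543]
0.117 [282.82727329 229.04246922]
```

View pics/c3.png

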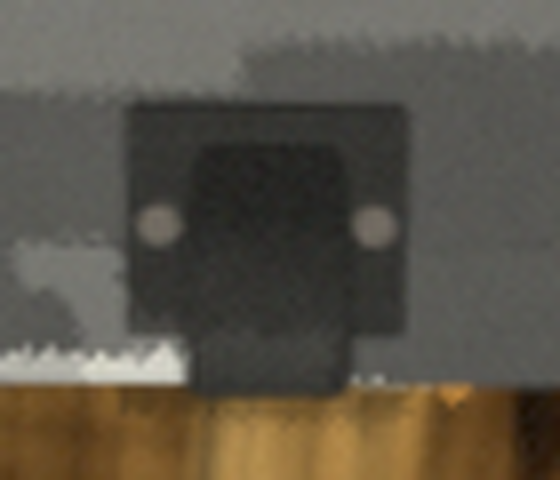

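The tab base is centred at about (283.4,212.5), which agrees with the estimate, so I'm descending.

Request:
{"name": "drive_tool", "arguments": {
  "steps": "50 0 0 45 0; 40 0 0 80 0; 40 0 0 94 0; 0 0 0 94 0; 0 0 0 94 0"
}}

```text
time: 2.02
eef_pos: [0.5073, 0.2688, 0.0879]
eef_rot: [-0.0, 0.905, 0.426, 0.001]
force: [0.0, -0.4, 0.4]
opening: 0.0413
gripper_force: 0.0
```

```bash
python3 - <<'E'
from h import *
st=read_state(); print(st["time"],st["eef_pos"],st["opening"],st["gripper_force"],st["force"])
# arc (tool x = case x, tool z = down), from closed grip point
for th in np.linspace(0,1.92,21):
    a=.2783+th; r=.1165; print(round(th,2),round(1000*(.112-r*np.cos(a))),round(-1000*(r*np.sin(a)-.032)))
E
```

```text
2.025 [0.50731647 0.26883762 0.08789983] 0.041285208674108044 0.0 [ 0.02934357 -0.43796993  0.43354262]
0.0 0 0
0.1 4 -11
0.19 8 -21
0.29 14 -31
0.38 20 -40
0.48 27 -48
0.58 35 -56
0.67 44 -63
0.77 54 -69
0.86 64 -74
0.96 74 -78
1.06 85 -81
1.15 96 -83
1.25 107 -84
1.34 118 -84
1.44 129 -83
1.54 140 -81
1.63 151 -78
1.73 161 -74
1.82 171 -68
1.92 180 -62
```

Request:
{"name": "drive_tool", "arguments": {
  "steps": "0 0 0 0 0; 0 0 0 0 0; 0 0 0 0 0; 0 0 0 0 0"
}}

```text
time: 2.52
eef_pos: [0.5081, 0.2675, 0.0874]
eef_rot: [0.001, 0.905, 0.425, 0.001]
force: [5.4, -6.7, 1.9]
opening: 0.0159
gripper_force: 30.0
```

Request:
{"name": "drive_tool", "arguments": {
  "steps": "0 4 0 -11 0; 0 8 0 -21 0; 0 14 0 -31 0; 0 20 0 -40 0; 0 27 0 -48 0"
}}

```text
time: 3.15
eef_pos: [0.525, 0.2879, 0.1347]
eef_rot: [0.001, 0.905, 0.425, 0.0]
force: [6.7, -5.2, -6.8]
opening: 0.0156
gripper_force: 30.0
```

Request:
{"name": "drive_tool", "arguments": {
  "steps": "0 8 0 -8 0; 0 17 0 -15 0; 0 27 0 -21 0; 0 37 0 -26 0; 0 47 0 -30 0"
}}

```text
time: 3.78
eef_pos: [0.5544, 0.3232, 0.1647]
eef_rot: [0.002, 0.905, 0.425, -0.001]
force: [4.3, -8.3, -1.9]
opening: 0.0157
gripper_force: 30.0
```

Request:
{"name": "drive_tool", "arguments": {
  "steps": "0 11 0 -3 0; 0 22 0 -5 0; 0 33 0 -6 0; 0 44 0 -6 0; 0 55 0 -5 0"
}}

```text
time: 4.4
eef_pos: [0.5906, 0.3666, 0.1711]
eef_rot: [0.001, 0.905, 0.425, 0.001]
force: [4.0, -6.3, 5.4]
opening: 0.0159
gripper_force: 30.0
```

Request:
{"name": "drive_tool", "arguments": {
  "steps": "0 11 0 2 0; 0 22 0 5 0; 0 32 0 9 0; 0 42 0 15 0; 0 48 0 19 0"
}}

```text
time: 5.03
eef_pos: [0.623, 0.4054, 0.1536]
eef_rot: [0.0, 0.905, 0.425, 0.004]
force: [6.2, -0.8, 8.6]
opening: 0.0159
gripper_force: 30.0
```

Request:
{"name": "drive_tool", "arguments": {
  "steps": "0 0 0 0 0; 40 0 0 0 0; 60 0 0 0 0; 60 0 0 0 0; 60 0 0 -20 0"
}}

```text
time: 5.65
eef_pos: [0.618, 0.4039, 0.1691]
eef_rot: [0.0, 0.905, 0.425, -0.002]
force: [-0.2, -0.6, 0.1]
opening: 0.051
gripper_force: 0.0
```

Request:
{"name": "drive_tool", "arguments": {
  "steps": "60 0 0 -50 0; 60 -30 0 -80 0; 100 -80 0 -80 0; 100 -130 0 -80 0; 100 -180 0 -80 0"
}}

```text
time: 6.28
eef_pos: [0.5038, 0.265, 0.2522]
eef_rot: [0.0, 0.905, 0.425, 0.001]
force: [0.1, 0.2, 0.3]
opening: 0.0794
gripper_force: 0.0
```

```bash
python3 - <<'E'
from h import *
st=read_state(); ci=camera_info("wrist"); w=snapshot("wrist"); s=snapshot("side"); cv2.imwrite("pics/w2.png",w); cv2.imwrite("pics/s2.png",s)
v=np.zeros((600,800,3),np.uint8); v[:420,:560]=w; v[420:600,:300]=s[180:360,150:450]; v[:240,560:800]=s[200:320,210:330].repeat(2,0).repeat(2,1)
cv2.imwrite("pics/m2.png",v); print(st["time"],st["eef_pos"])
E
```

```text
6.275 [0.50380212 0.26504289 0.25222544]
```

View pics/m2.png

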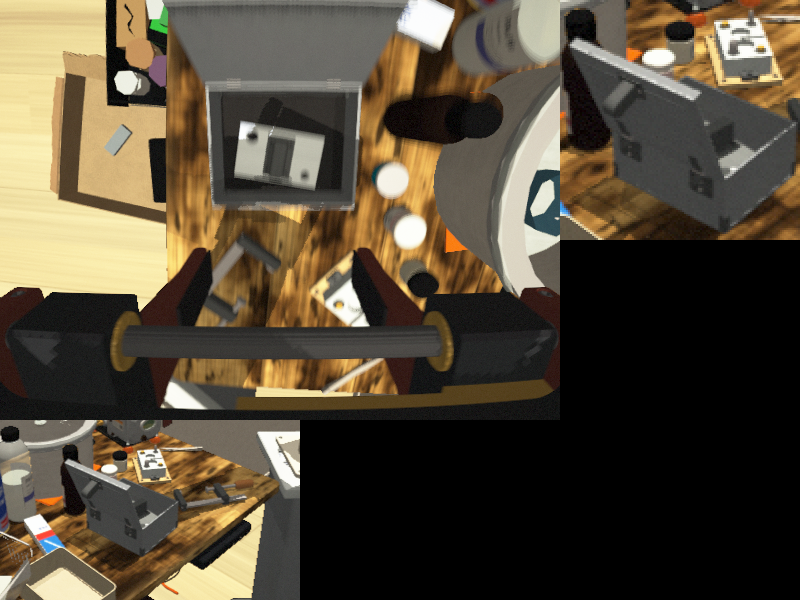

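The lid rests open on its stop. The upper half is inside the case around (280,155) of the wrist view, with a dark hole near (252,132) and the other near (305,178). I'll zoom in on it together with the dowels.

```bash
python3 - <<'E'
from h import *
w=cv2.imread("pics/w2.png"); s=cv2.imread("pics/s2.png"); t=cv2.imread("pics/top0.png")
v=np.zeros((600,800,3),np.uint8)
g=np.clip(w[105:205,220:340].astype(float)*1.5,0,255).astype(np.uint8)
v[:400,:480]=cv2.resize(g,(480,400),interpolation=cv2.INTER_CUBIC)
v[:250,480:800]=cv2.resize(s[200:245,275:332],(320,250),interpolation=cv2.INTER_CUBIC)
v[260:480,480:800]=cv2.resize(t[205:260,305:385],(320,220),interpolation=cv2.INTER_CUBIC)
cv2.imwrite("pics/m3.png",v)
ci=camera_info("top"); 
E
```

```text
(no output)
```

View pics/m3.png

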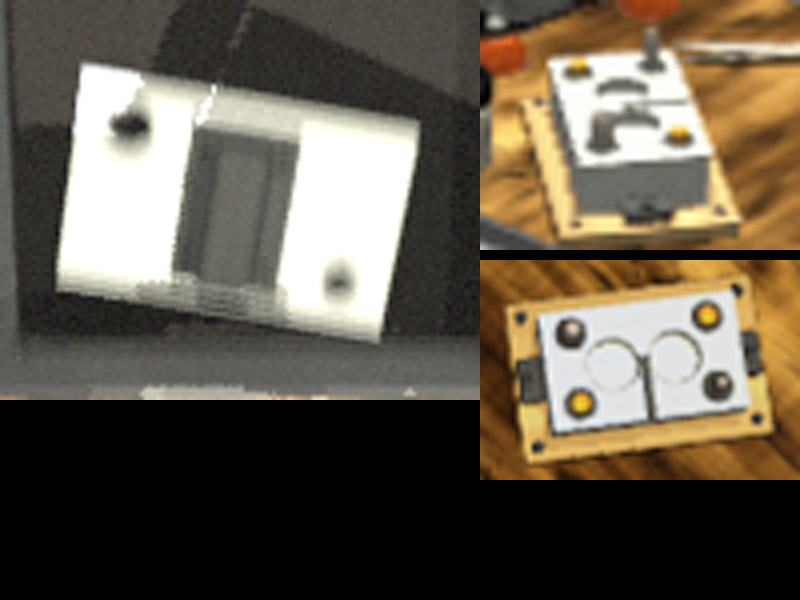

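The side crop shows the near (+y) dowel thicker, so thick_dowel is at the upper left in the top view and the lower half's yaw is about 0.13. In the upper half, the larger hole is at crop (130,122), the smaller at (340,280), and the corners are at (82,65), (420,120), (380,342) and (58,292).

```bash
python3 - <<'E'
from h import *
st=read_state();ci=camera_info("wrist")
f=lambda c,z: on_plane(ci,np.array(c)/4+(220,105),z)
C=np.array([f(c,.03) for c in [(82,65),(420,120),(380,342),(58,292)]]); H=np.array([f((130,122),.03),f((340,280),.03)])
ax=C[0]+C[1]-C[2]-C[3]; y=C[0]+C[3]-C[1]-C[2]; d=H[0]-H[1]
print("sizes",[np.linalg.norm(C[i]-C[(i+1)%4]).round(4) for i in range(4)],np.linalg.norm(d))
print("yaws",np.arctan2(ax[1],ax[0]),np.arctan2(y[1],y[0])-np.pi/2,np.arctan2(d[1],d[0])-np.arctan2(70,36))
print("ctr",C.mean(0),H.mean(0)); hd=np.mean([f(c,.064) for c in [(213,150),(268,150),(255,285),(203,285)]],0); print("handle top",hd)
ty=rot(st).as_matrix()[:2,1]; print("tool y ang",np.arctan2(ty[1],ty[0])); m=C.mean(0); m[2]=.16
print(shift_to(m,st))
E
```

```text
sizes [np.float64(0.0999), np.float64(0.0674), np.float64(0.0995), np.float64(0.0675)] 0.07809609157732443
yaws 0.7327735083794393 0.7198929175121638 0.7085775655915851
ctr [0.52100071 0.29151456 0.03      ] [0.522217   0.29241131 0.03      ]
handle top [0.52165396 0.29222195 0.064     ]
tool y ang -0.6932338498985927
[34.57522435 -3.17329882 91.73970522]
```

```bash
python3 - <<'E'
from h import *
st=read_state();print(st["time"],st["eef_pos"],rot(st).as_matrix().round(4),st["joint_pos"].round(2)); print(shift_to((.522,.2925,.039),st))
E
```

```text
6.375 [0.50149169 0.26300108 0.25180451] [[ 6.390e-01  7.692e-01 -1.600e-03]
 [ 7.692e-01 -6.390e-01 -1.200e-03]
 [-1.900e-03 -5.000e-04 -1.000e+00]] [ 0.46  0.3   1.73 -0.    1.1   1.16]
[ 36.20423442  -2.97955511 212.73672358]
```

Request:
{"name": "drive_tool", "arguments": {
  "steps": "45 15 -1 50 0.08; 45 32 -2 100 0.16; 45 39 -3 140 0.16; 45 39 -3 165 0.16; 45 39 -3 165 0.16"
}}

```text
time: 7.0
eef_pos: [0.5268, 0.2981, 0.0845]
eef_rot: [0.0, 0.936, 0.352, -0.001]
force: [0.0, -0.4, 0.4]
opening: 0.0415
gripper_force: 0.0
```

```bash
python3 - <<'E'
from h import *
import time
snapshot("side")
st=read_state(); ci=camera_info("wrist"); w=snapshot("wrist"); cv2.imwrite("pics/w4.png",w); np.save("ci4.npy",ci,allow_pickle=True)
M=rot(st).as_matrix();print(st["time"],st["eef_pos"],np.arctan2(M[1,1],M[0,1]))
for q in [(.5243,.2945,.064),(.5243+.0142,.2945+.0168,.064),(.5243-.0142,.2945-.0168,.064)]: print(project(ci,q))
E
```

```text
7.05 [0.52769696 0.29845976 0.08595985] -0.8518443730376152
[282.95731795 258.4746326 ]
[277.58246542 225.70016011]
[287.98250947 289.06254632]
```

View pics/w4.png

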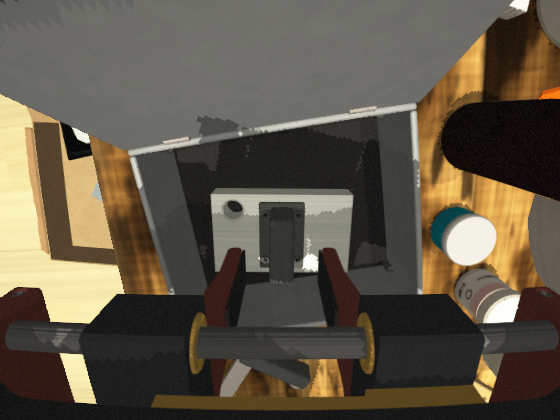

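The half is now square in the image: plate back edge at y≈190 from x=211 to 353, flange at about (258–305, 202–270), and the handle is centred at x≈281.

```bash
python3 - <<'E'
from h import *
ci=np.load("ci4.npy",allow_pickle=True).item()
F=np.array([on_plane(ci,c,.034) for c in [(259,202),(305,202),(306,270),(257,270)]]); print(F,F.mean(0))
B=np.array([on_plane(ci,c,.03) for c in [(212,190),(353,190)]]); d=B[0]-B[1]; u=d/np.linalg.norm(d); print(np.linalg.norm(d),"yaw",np.arctan2(d[1],d[0])-np.pi/2,"ctr",B.mean(0)-.03*np.array([u[1],-u[0],0]))
h=[on_plane(ci,(282,282),.064)]; print("handle front end -> ctr",h[0]+.022*np.array([u[1],-u[0],0]))
st=read_state();print(st["eef_pos"]);print(shift_to((*F.mean(0)[:2],.039)))
E
```

```text
[[0.53509929 0.32581881 0.034     ]
 [0.55603077 0.30189246 0.034     ]
 [0.51817278 0.26627122 0.034     ]
 [0.49430831 0.29355002 0.034     ]] [0.52590279 0.29688313 0.034     ]
0.09852389776660055 yaw 0.718759064512664 ctr [0.52897526 0.29886563 0.03      ]
handle front end -> ctr [0.52798243 0.29850911 0.064     ]
[0.52819547 0.29869122 0.08683765]
[-2.99233274 -0.16395063 47.83288969]
```

Request:
{"name": "drive_tool", "arguments": {
  "steps": "45 -1 0 25 0; 45 -1 0 47 0; 45 -1 0 47 0; 0 -1 0 47 0; 0 -1 0 47 0"
}}

```text
time: 7.72
eef_pos: [0.5274, 0.2978, 0.0402]
eef_rot: [-0.0, 0.936, 0.352, 0.001]
force: [1.2, 0.4, -0.4]
opening: 0.0231
gripper_force: 0.0
```

Request:
{"name": "drive_tool", "arguments": {
  "steps": "0 0 0 0 0; 0 0 0 0 0; 0 0 0 0 0; 0 0 0 0 0"
}}

```text
time: 8.22
eef_pos: [0.527, 0.2977, 0.0398]
eef_rot: [-0.0, 0.936, 0.352, 0.001]
force: [-0.1, 0.2, 7.3]
opening: 0.0157
gripper_force: 30.0
```

Request:
{"name": "drive_tool", "arguments": {
  "steps": "0 0 0 -25 0; 0 0 0 -60 0; 0 0 0 -95 0; 0 0 0 -120 0; 0 0 0 -120 0"
}}

```text
time: 8.85
eef_pos: [0.5274, 0.2977, 0.1603]
eef_rot: [-0.0, 0.936, 0.352, 0.002]
force: [-0.4, 0.4, -3.0]
opening: 0.0159
gripper_force: 30.0
```

```bash
python3 - <<'E'
from h import *
st=read_state();M=rot(st).as_matrix();print(st["time"],st["eef_pos"],st["force"],st["opening"],np.arctan2(M[1,1],M[0,1]))
print(shift_to((.484,.062,.16)))
E
```

```text
8.85 [0.52735216 0.29773458 0.16032469] [-0.44870203  0.38005628 -3.04075605] 0.015920161950684356 -0.8519697655800422
[-187.85804293  148.86108325   -0.19844493]
```

Request:
{"name": "drive_tool", "arguments": {
  "steps": "0 -40 14 -10 0.12; 0 -95 33 -20 0.24; 0 -150 52 -20 0.36; 0 -210 73 -20 0.48; 0 -265 92 -20 0.59"
}}

```text
time: 9.48
eef_pos: [0.3853, 0.052, 0.1774]
eef_rot: [0.0, 0.998, 0.063, -0.001]
force: [1.1, 0.1, -2.7]
opening: 0.0157
gripper_force: 30.0
```

Request:
{"name": "drive_tool", "arguments": {
  "steps": "0 -5 0 0 0; 0 -5 0 0 0; 0 -5 0 0 0"
}}

```text
time: 9.85
eef_pos: [0.3834, 0.0536, 0.1785]
eef_rot: [-0.0, 0.998, 0.065, 0.0]
force: [0.3, -0.6, -3.1]
opening: 0.0158
gripper_force: 30.0
```

```bash
python3 - <<'E'
from h import *
st=read_state(); ci=camera_info("wrist"); w=snapshot("wrist"); cv2.imwrite("pics/w5.png",w); np.save("ci5.npy",ci,allow_pickle=True); np.save("st5.npy",st,allow_pickle=True)
M=rot(st).as_matrix();print(st["time"],st["eef_pos"],np.arctan2(M[1,1],M[0,1]),st["joint_pos"].round(2),st["force"])
for q in [(.497,.0988,.058),(.4705,.0255,.058),(.484,.062,.038)]: print(project(ci,q))
E
```

```text
9.85 [0.38341183 0.05364446 0.17848592] -1.4405230164998077 [0.11 0.14 2.16 0.   0.84 1.55] [ 0.27947575 -0.57917128 -3.11469899]
[245.49471627  69.57519657]
[328.00224392 114.23945657]
[287.22293655  93.50727485]
```

View pics/w5.png

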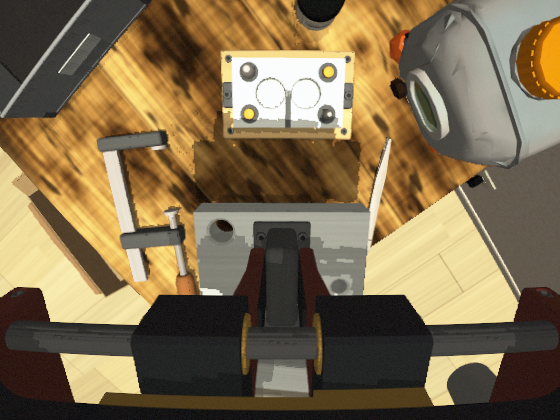

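Both holes and both dowels are visible here. The thick dowel is at about (249,70), the thin one at about (327,115), and the plungers at (329,72) and (249,114). The held plate's back edge runs from (195,204) to (367,204), with the wide hole at (221,230). So the orientation is right, and from here I'll measure numerically.

```bash
cat > m5.py <<'E'
from h import *
w=cv2.imread("pics/w5.png"); ci=np.load("ci5.npy",allow_pickle=True).item(); st=np.load("st5.npy",allow_pickle=True).item()
hsv=cv2.cvtColor(w,cv2.COLOR_BGR2HSV)
# plungers: saturated yellow inside the face
yl=((hsv[...,0]>17)&(hsv[...,0]<35)&(hsv[...,1]>130)&(hsv[...,2]>120)).astype(np.uint8)
def cen(m,x0,x1,y0,y1):
    ys,xs=np.nonzero(m[y0:y1,x0:x1]); return np.array([xs.mean()+x0,ys.mean()+y0]),len(xs)
pa=cen(yl,318,340,62,82); pb=cen(yl,240,260,105,123); print("plungers px",pa,pb)
A,B=on_plane(ci,pb[0],.044),on_plane(ci,pa[0],.044)
# image left = +y : left/lower one is at x-18,y+35 (plunger_a); right/upper at x+18,y-35
d=A-B; print("plunger dist",np.linalg.norm(d),"mid",(A+B)/2,"yaw",np.arctan2(d[1],d[0])-np.arctan2(70,-36))
# face
wh=((hsv[...,1]<45)&(hsv[...,2]>150)).astype(np.uint8); r=np.zeros_like(wh); r[52:135,222:355]=wh[52:135,222:355]
r=cv2.morphologyEx(r,cv2.MORPH_CLOSE,np.ones((3,3)));c=max(cv2.findContours(r,0,2)[0],key=cv2.contourArea)
h=cv2.convexHull(c).reshape(-1,2); P=np.array([on_plane(ci,p,.038)[:2] for p in h])*1000
b=cv2.minAreaRect(P.astype(np.float32)); print("face rect",b)
# dowels: dark on the face
dk=(hsv[...,2]<130).astype(np.uint8)
for n,(x0,x1,y0,y1) in dict(thick=(238,260,60,83),thin=(317,338,105,126)).items():
    px,k=cen(dk,x0,x1,y0,y1); ys,xs=np.nonzero(dk[y0:y1,x0:x1]); print(n,px,k,xs.min()+x0,xs.max()+x0,ys.min()+y0,ys.max()+y0,on_plane(ci,px,.048))
E
python3 m5.py; python3 - <<'E'
import cv2
w=cv2.cvtColor(cv2.imread("pics/w5.png"),cv2.COLOR_BGR2GRAY)
print(w[60:84:1,240:260]); print(w[196:212,200:360:20].T); print(w[230,186:206],w[230,358:376])
print(w[216:246:2,204:240:2])
E
```

```text
plungers px (array([328.09803922,  71.5       ]), 102) (array([248.72631579, 113.35789474]), 95)
plunger dist 0.0780813510285456 mid [0.48446013 0.06158956 0.044     ] yaw 0.12486279216677598
face rect ((484.9388122558594, 61.802371978759766), (60.273162841796875, 101.0130844116211), 7.480370998382568)
thick [248.73652695  72.83233533] 167 240 256 63 80 [0.49593925 0.09699485 0.048     ]
thin [326.03977273 115.77272727] 176 319 334 107 123 [0.46926147 0.02563996 0.048     ]
[[252 252 252 252 252 252 252 252 251 252 251 252 252 252 252 252 252 252
  252 252]
 [252 252 252 252 252 252 250 236 225 233 228 250 251 252 252 252 252 252
  252 252]
 [252 252 251 250 249 235 177 148 155 162 162 198 239 249 252 252 252 252
  252 252]
 [252 252 247 214 160 109 115 116 113 112 112 122 143 197 242 251 252 252
  252 252]
 [252 248 204 135 122 133 141 134 127 119 113 116 123 126 186 237 250 252
  252 252]
 [251 225 111 127 165 205 210 197 168 136 121 113 114 123 123 159 242 252
  252 252]
 [228 125 119 168 228 243 245 243 220 159 131 119 111 109 105 115 207 249
  252 252]
 [149 107 132 207 244 243 
[... 2539 characters left out ...]
 16  14 130 171 171 171]
 [169 155 137  96  96  94  93  86  27  21  20  19  22  16  21 137 170 172]
 [172 153 148  95  94  94  99  99 101  56  27  26  27  27  60 140 171 173]
 [171 154 148  96  95  99  99  97  93  90  89  91  97  98  92 143 176 174]
 [166 161 148 109  96  89  90  91  89  88  92  90  90  91  95 143 165 171]
 [145 128 117 108  92  90  88  89  92  92  87  91  93  91 135 146 129 133]
 [144 127 123 115 106  90  90  89  92  90  90  90  91 103 118 160 133 132]
 [129 128 125 117 116 113  93  90  91  91  91  89 102 116 118 129 128 127]
 [128 127 129 128 121 120 118 115 105 103 108 116 118 121 129 132 130 131]
 [128 129 129 128 129 129 124 116 115 119 118 120 126 131 132 131 130 132]]
```

```bash
cat > m6.py <<'E'
from h import *
ci=np.load("ci5.npy",allow_pickle=True).item(); st=np.load("st5.npy",allow_pickle=True).item()
T=lambda p: rot(st).inv().apply(p-st["eef_pos"])*1000
for z in (.1685,.1715):
    print(z,"hole",T(on_plane(ci,(221,230.5),z))-[18,-35,0],"edge L",T(on_plane(ci,(200,202.3),z))-[30,0,0],"R",T(on_plane(ci,(340,202),z))-[30,0,0],"sides",T(on_plane(ci,(194.5,230),z)),T(on_plane(ci,(368.5,230),z)))
w=cv2.cvtColor(cv2.imread("pics/w5.png"),cv2.COLOR_BGR2GRAY)
for c in range(200,365,12): # sub-pixel back edge
    g=np.diff(w[196:212,c-2:c+3].mean(1)); print(c,round(196.5+(g.clip(0)@np.arange(15))/g.clip(0).sum(),2),end="; ")
print(); print(w[270,186:206],w[270,358:378])
E
python3 m6.py
```

```text
0.1685 hole [-0.36388563  0.15671476  9.99570523] edge L [  4.32785031 -45.73112786  10.00234834] R [ 4.49249837 32.34876334  9.99313595] sides [ 17.90616938 -50.1425214    9.99760726] [17.92829022 49.66971945  9.98577035]
0.1715 hole [0.71800446 0.76431478 6.9959798 ] edge L [  5.11835078 -44.93345748   7.00250693] R [ 5.28012456 31.78338374  6.99345536] sides [ 18.98334509 -49.26784079   6.99784862] [19.00507977 48.80196586  6.98621835]
200 203.39; 212 202.84; 224 203.25; 236 202.66; 248 203.12; 260 202.56; 272 203.65; 284 203.34; 296 202.59; 308 203.06; 320 203.15; 332 200.53; 344 203.91; 356 200.28; 
[ 86  92  91  96  98  96  92  87 114 157 164 174 158 128 126 129 128 128
 128 128] [126 127 128 127 127 129 127 209 223 222 225 227 229 229 231 230 228 227
 225 225]
```

Request:
{"name": "drive_tool", "arguments": {
  "steps": "0 40 2 0 0; 0 80 4 20 0; 0 102 5 50 0; 0 102 5 76 0; 0 102 5 76 0"
}}

```text
time: 10.52
eef_pos: [0.4832, 0.0617, 0.1006]
eef_rot: [0.0, 0.998, 0.065, -0.002]
force: [0.3, 0.5, -2.8]
opening: 0.016
gripper_force: 30.0
```

Request:
{"name": "drive_tool", "arguments": {
  "steps": "0 0 0 0 0; 0 0 0 0 0"
}}

```text
time: 10.78
eef_pos: [0.4851, 0.0613, 0.1038]
eef_rot: [-0.0, 0.998, 0.065, 0.001]
force: [0.6, -0.3, -2.6]
opening: 0.016
gripper_force: 30.0
```

```bash
python3 - <<'E'
from h import *
st=read_state(); ci=camera_info("wrist"); w=snapshot("wrist"); cv2.imwrite("pics/w6.png",w); np.save("ci6.npy",ci,allow_pickle=True)
M=rot(st).as_matrix();print(st["time"],st["eef_pos"],np.arctan2(M[1,1],M[0,1]),st["force"],st["moment"])
print(shift_to((.4849,.0617,.088)))
E
```

```text
10.775 [0.48511776 0.06133022 0.10378428] -1.4415256372579421 [ 0.56782704 -0.26350162 -2.57378332] [-0.02335354  0.13040502  0.01219249]
[-0.16460097 -0.47027334 15.79478483]
```

Request:
{"name": "drive_tool", "arguments": {
  "steps": "0 0 0 8 0; 0 0 -0.5 14 0; 0 0 -0.5 18 0; 0 0 -0.5 21 0; 0 0 -0.5 21 0"
}}

```text
time: 11.45
eef_pos: [0.4844, 0.0615, 0.0814]
eef_rot: [0.0, 0.998, 0.064, -0.0]
force: [0.7, -0.4, -3.3]
opening: 0.0159
gripper_force: 30.0
```

Request:
{"name": "drive_tool", "arguments": {
  "steps": "0 0 0 3 0; 0 0 0 6 0; 0 0 0 6 0; 0 0 0 6 0"
}}

```text
time: 11.95
eef_pos: [0.4845, 0.0615, 0.0757]
eef_rot: [0.0, 0.998, 0.064, 0.0]
force: [2.1, -0.5, -4.0]
opening: 0.0161
gripper_force: 30.0
```

Request:
{"name": "drive_tool", "arguments": {
  "steps": "0 0 0 2 0; 0 0 0 4 0; 0 0 0 4 0; 0 0 0 4 0"
}}

```text
time: 12.45
eef_pos: [0.4846, 0.0616, 0.0722]
eef_rot: [-0.0, 0.998, 0.064, 0.0]
force: [-0.7, -0.3, 5.4]
opening: 0.0161
gripper_force: 30.0
```

Request:
{"name": "drive_tool", "arguments": {
  "steps": "0 0 0 1 0; 0 0 0 2.5 0; 0 0 0 2.5 0; 0 0 0 2.5 0"
}}

```text
time: 12.95
eef_pos: [0.4846, 0.0616, 0.0699]
eef_rot: [-0.0, 0.998, 0.064, 0.0]
force: [-0.6, -1.8, 8.5]
opening: 0.0159
gripper_force: 30.0
```

Request:
{"name": "drive_tool", "arguments": {
  "steps": "0 0 0 1 0; 0 0 0 2.5 0; 0 0 0 2.5 0; 0 0 0 2.5 0"
}}

```text
time: 13.45
eef_pos: [0.4847, 0.0615, 0.0678]
eef_rot: [-0.0, 0.998, 0.064, 0.0]
force: [-3.8, -1.8, 13.0]
opening: 0.0155
gripper_force: 30.0
```

Request:
{"name": "drive_tool", "arguments": {
  "steps": "0 0 0 1 0; 0 0 0 2 0; 0 0 0 2 0; 0 0 0 2 0"
}}

```text
time: 13.95
eef_pos: [0.4847, 0.0615, 0.0676]
eef_rot: [-0.0, 0.998, 0.064, 0.001]
force: [-9.8, -0.6, 38.0]
opening: 0.0159
gripper_force: 30.0
```

Request:
{"name": "drive_tool", "arguments": {
  "steps": "0 0 0 -0.5 0; 0 0 0 -0.5 0; 0 0 0 -0.5 0; 0 0 0 -0.5 0; 0 0 0 -0.5 0"
}}

```text
time: 14.58
eef_pos: [0.4847, 0.0615, 0.0676]
eef_rot: [-0.0, 0.998, 0.064, 0.001]
force: [-7.5, -2.2, 31.9]
opening: 0.0162
gripper_force: 30.0
```

Request:
{"name": "drive_tool", "arguments": {
  "steps": "0 0 0 0 0; 0 0 0 0 0; 0 0 0 0 0; 0 0 0 0 0; 0 0 0 0 0"
}}

```text
time: 15.2
eef_pos: [0.4848, 0.0616, 0.0676]
eef_rot: [-0.0, 0.998, 0.064, 0.001]
force: [-8.5, -2.1, 32.0]
opening: 0.016
gripper_force: 30.0
```

```bash
python3 - <<'E'
from h import *
a=cv2.imread("pics/s2.png").astype(int); b=snapshot("side").astype(int)
print("lid region change",np.abs(a-b)[215:270,212:285].mean())
st=read_state(); print(st["force"],rot(st).as_matrix()[:,2])
print(sign_off())
E
```

```text
lid region change 5.554919053549191
[-7.77274467 -1.16781278 31.4145595 ] [ 1.27539302e-03  1.22943658e-04 -9.99999179e-01]
the job is handed in; nothing more can be done
None
```

The job is handed in: the mould is held shut by the gripper with about 32 N on the handle, the upper half is the right way round on its dowels, and the lid was left open on its stop (a coarse image comparison at the end showed little change there).

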